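Snap the sprung cross-bar into the model holder

ROBOT

A 6-joint arm with a two-finger parallel gripper is mounted at the origin on a cart in front of the work surface, level with it; the furniture and walls round the work are solid. World frame = base frame: x ahead of the robot, y to its left, z up, the work surface at z = 0. Lengths are in mm, angles in rad, forces in N, time in s.
With the tool pointing down it reaches from about 275 to 1000 mm from the base axis. Payload 8.4 kg.
Tool frame: the origin (TCP) lies midway between the tips of the shut fingers; the grasp point (between the pads) lies 19 mm behind it (r.grip_point_offset is the distance from the TCP to the grasp point, in mm); z points along the fingers, x is the direction in which the jaws open and shut, and the axes are right-handed (so a half turn about z gives the same grasp; the last joint's range is limited). The gripper opens to 85 mm and grips with 20 to 120 N. Pads are 22 mm wide; open, the fingers measure 114 mm over their backs; the gripper's body (76 mm by 85 mm) begins 54 mm behind the grasp point. The pads swing forward as they close: fully open they stand 13 mm farther back than shut.
Start: joints at [-1.103, 0.353, 1.633, -0, 1.155, -0.002], TCP at [282.941, -557.29, 203.081] pointing down, gripper open.
Joint ranges: [-2.63, 2.63], [-0.92, 2.1], [0.06, 2.66], [-1.3, 4.44], [0, 2.69], [-3.02, 3.02]. Speed limits (rad/s): [2.22, 2.22, 2.79, 3.14, 3.14, 3.14].

INTERFACE

Orientations are given as [roll, pitch, yaw] about the fixed x, y, z axes, in that order (R = Rz(yaw) Ry(pitch) Rx(roll)).
In Python, from rig import monitor, vision, sign_off, r gives the robot as it stands.
- The arm moves only by the shell command python3 -m inch 'ROWS' [FORCE]. ROWS is JSON, a list of rows, each an object with "dp": the shift along the tool's x, y, z in mm, a list of three; "angular": the turn, a rotation vector about the tool's x, y, z in rad, a list of three; "fingers": the closure in counts, from 0 (fully open) to 255 (shut). A call has 1 to 12 rows; each row is the pose to reach, as a shift and turn from the pose commanded when the call began, along the tool's axes at that moment; what a row does not reach only later rows make up. A row lasts 1/12 s, in which the tool goes at most 41.7 mm and 7.16 degrees, less where a joint would pass 70% of its speed; a pose out of reach is approached as far as the arm can. A call with a gripper value outside its range is refused whole. The fingers move at their own pace and stop on an object; FORCE is the grip in N (left out, the last holds). Time passes only in rows, so rows that repeat a pose let the fingers close. It gives the time, the measured TCP pose, the force and the opening at its end, in the units of the state.
- monitor.sense(): the state, without advancing time (a new reading comes with each control period).
- vision.grab_frame(name): name is "side" or "top" or "wrist"; returns (picture, depth): 400x640x3 uint8, blue, green, red; 400x640 float32, mm along the optical axis (not along the pixel's ray), 0 where there is no reading.
- vision.camera_params(name): a dict with "fx", "fy", "cx", "cy" (pixels), "R" (3x3) and "t" (3): a world point X has camera coordinates R X + t. Camera axes: x right, y down, z forward; pixel columns grow to the right and rows downward; lengths in mm; the calibration is good to about 2 mm. A picture is of the moment at which its call begins: read the wrist's pose just before it. camera_params takes no time and is no camera call; for the wrist camera it gives the pose at the moment of the call.
- sign_off(): hands the job in, once; it reports no verdict.
The state is a dict: "clock": time; "qpos": joint angles; "qvel": joint speeds; "joint_efforts": joint torques, N m; "eef_pos": TCP position; "tcp_rot": TCP orientation; "contact_force": force on the tool from outside, world axes, zero at the start; "wrist_torque": the same for the moment, N m; "opening": opening from 0.0 (shut) to 1.0 (fully open).
Only numpy, scipy, OpenCV 4.12 (cv2) and the standard library are available. Lean on these libraries where they do the work, as an engineer would, in place of code of your own. Each camera call takes 0.05 s, during which the arm holds its last target.

TASK

The blue model holder on the bench is missing its cross-bar. Take the sprung bar with the green ears (not the red one), squeeze its two ears together so that the end pins draw in, lower it between the holder's two cheeks until it stands on the holder's floor, and let go so that both pins spring out into the recesses.

Things in the scene. Friction and masses are not known exactly. Their poses are not given: they have to be found in the camera images.
- green_bar: Loose bar (0.2 kg): channel 54x30x20 mm with two upright GREEN ears; a like bar has red ears. Origin: centre of underside; y along it, z up. Ears 20 mm wide (x), 6 thick, tops 66 mm up, 60 mm over their outer faces; squeezed along y to the stops 30 mm. End pins 9 mm thick, 12 mm up, 88 mm tip to tip (squeezed 58). Grip ears with fingertips 36-45 mm above underside, to clear the cheeks.
- holder: Blue holder, fixed. Origin: centre of underside, on the bench; z up. Base 64 (x) x 100 (y) mm; floor 10 mm above bench. Two cheeks, inner faces at y = -36 and +36 mm, 12 mm thick, 50 mm wide, tops 38 mm above bench. Recess in each inner face: 25 mm wide about x = 0, 6 mm deep, 14-30 mm above bench. Bar goes on the floor, its y along the holder's y, either way round; springs centre it.
- green_bar_a (a joint): Sprung plunger (one ear and its end pin) at the green bar's +y end: distance pushed in, m. 0 = fully out, 0.015 = hard stop fully in, about 0.002 when its pin is home in a recess. Spring 4 N at 0, 8 N at 0.015, so an ordinary grip of 20 N or more squeezes both ears to the stops and can carry the bar so.
- green_bar_b (a joint): The same for the plunger at the green bar's -y end.
Mind the look-alikes: they are no part of the job. What is shaped like the green_bar but orange is not meant.

How it is judged (in metres and radians):
At the end, for the whole second after the job is handed in: The green-eared bar stands at rest on the holder's floor (underside 6-14 mm above the bench, tilt < 0.12 rad), centred within 12 mm in the holder's x and 6 mm in its y, along the holder's y within 0.3 rad either way round, both plungers less than 5 mm in: both pins are in the recesses (x of green_bar in the frame of holder between -0.012 and 0.012 m and y of green_bar in the frame of holder between -0.006 and 0.006 m and z of green_bar in the frame of holder between 0.006 and 0.014 m and angle between green_bar's own z axis and vertical below 0.12 rad and angle between the y axis of green_bar and the y axis of holder, either way round below 0.3 rad and value of joint each of green_bar_a, green_bar_b below 0.005 m and linear speed of green_bar below 0.01 m/s); the robot touches nothing.
It also fails if it takes over 42 s, if anything falls off the work surface, if the arm or the gripper's body presses on something with over 40 N, if the wrist force passes 120 N, or if a joint passes its speed limit or range.

## Working session

There is one attempt and no reset: what is moved stays moved. The work goes in short steps, Python scripts to look and compute and a shell command to move; the robot and the scene stay as the last step left them, time stands still between calls to the robot, and variables do not carry over. Pictures are saved under pics/ and viewed, and the job is handed in when it is done.

```bash
ls; mkdir -p pics; python3 - <<'E'
from rig import monitor, vision, r
import cv2
s=monitor.sense(); print(s); print(r.grip_point_offset)
for n in ("top","side","wrist"):
    p,d=vision.grab_frame(n); cv2.imwrite(f"pics/{n}0.png",p); 
    import numpy as np; np.save(f"pics/{n}0.npy",d)
    c=vision.camera_params(n); print(n,c)
    np.savez(f"pics/{n}0c.npz",**c)
E
```

```text
pics
{'clock': 0.0, 'qpos': array([-1.10339257e+00,  3.53636103e-01,  1.63416158e+00, -1.01071563e-06,
        1.15517824e+00, -2.42547768e-03]), 'qvel': array([ 0.00028529, -0.00098356, -0.0003677 ,  0.00025203, -0.00075693,
       -0.00015214]), 'joint_efforts': array([ 3.66169246e-03, -6.05245757e+01, -3.42059147e+01,  7.25510063e-05,
        9.48107103e-03,  8.32178358e-06]), 'eef_pos': array([ 282.7084597 , -556.81866054,  202.3574797 ]), 'tcp_rot': array([-3.14159022e+00,  1.38326522e-03, -1.10096669e+00]), 'contact_force': array([-0.46041141,  0.11012945, -0.43761674]), 'wrist_torque': array([ 0.00296914,  0.00788206, -0.02860098]), 'opening': 1.0002313337606605}
18.700000000000003
top {'fx': 478.8577871642943, 'fy': 478.8577871642943, 'cx': 311.6876579936174, 'cy': 200.55365334274288, 'R': array([[ 2.76467159e-04, -9.99829523e-01,  1.84620802e-02],
       [-9.84259473e-01, -3.53485812e-03, -1.76694070e-01],
       [ 1.76729208e-01, -1.81226272e-02, -9.84092657e-01]]), 't': array([-163.60173061,  504.95325609,  809.83905064])}
side {'fx': 458.2447384749599, 'fy': 458.2447384749599, 'cx': 321.47454385000975, 'cy': 195.42162245592633, 'R': array([[-0.99676688, -0.07889259, -0.01522349],
       [-0.03394228,  0.58518148, -0.81019168],
       [ 0.07282662, -0.80705551, -0.58596731]]), 't': array([490.25470981, 148.78804112, 710.24406087])}
wrist {'fx': 296.5160959386054, 'fy': 296.5160959386054, 'cx': 321.0698970266666, 'cy': 201.3428075206599, 'R': array([[ 0.45270161, -0.89166039, -0.00173062],
       [-0.84509542, -0.42967769,  0.31810505],
       [-0.28438528, -0.14254413, -0.94805389]]), 't': array([-622.76060933,  -40.52733158,  380.07978558])}
```

View pics/top0.png

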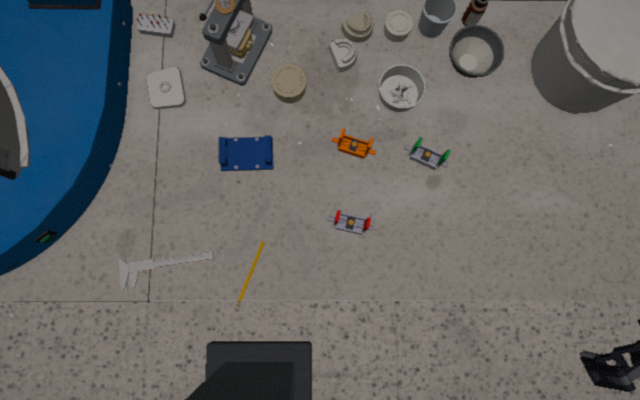

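View pics/side0.png

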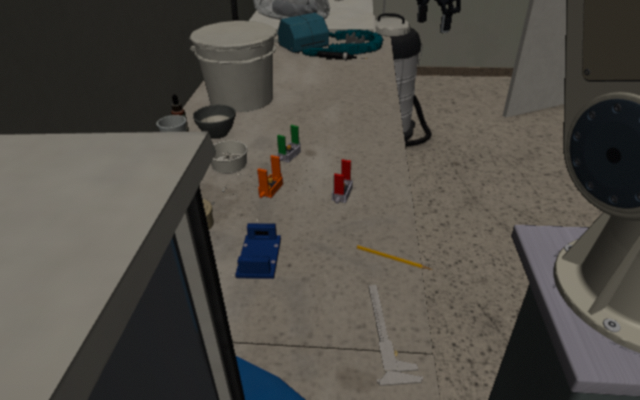

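The top view has three look-alikes: green ears at px (429,153), orange at (354,145) and red at (351,222). The holder is at (246,153). I choose the one at (429,153) and check it in a close crop.

```bash
cat > h.py <<'E'
import numpy as np, cv2
def ray(c,uv,z):
    R,t=c["R"],c["t"]; o=-R.T@t
    d=R.T@np.array([(uv[0]-c["cx"])/c["fx"],(uv[1]-c["cy"])/c["fy"],1.])
    return o+d*(z-o[2])/d[2]
def cloud(c,d,m):
    v,u=np.nonzero(m&(d>0)); z=d[v,u]
    P=np.stack([(u-c["cx"])/c["fx"]*z,(v-c["cy"])/c["fy"]*z,z],1)
    return (P-c["t"])@c["R"], np.stack([u,v],1)
def hsv(p): return cv2.cvtColor(p,cv2.COLOR_BGR2HSV)
def green(p):
    h=hsv(p); return (h[...,0]>45)&(h[...,0]<85)&(h[...,1]>110)&(h[...,2]>50)
def blue(p):
    h=hsv(p); return (h[...,0]>105)&(h[...,0]<130)&(h[...,1]>120)&(h[...,2]>30)
def load(n):
    return cv2.imread(f"pics/{n}.png"),np.load(f"pics/{n}.npy"),dict(np.load(f"pics/{n}c.npz"))
E
python3 - <<'E'
from h import *
for n,bx in (("top0",((400,130,460,175),(210,130,285,180))),("side0",((265,115,310,170),(230,215,290,285)))):
    p,d,c=load(n)
    out=[]
    for i,(a,b,e,f) in enumerate(bx):
        out.append(cv2.resize(p[b:f,a:e],(400,int(400*(f-b)/(e-a))),interpolation=cv2.INTER_CUBIC)[:500])
        m=np.zeros(d.shape,bool); m[b:f,a:e]=1
        m&=(green if i==0 else blue)(p)
        nl,lab,st,ce=cv2.connectedComponentsWithStats(m.astype(np.uint8))
        for k in range(1,nl):
            if st[k,4]<8: continue
            P,_=cloud(c,d,lab==k)
            print(n,i,st[k],ce[k].round(1),np.median(P,0).round(1),np.percentile(P,3,axis=0).round(),np.percentile(P,97,axis=0).round(), "ray z0..66", ray(c,ce[k],0).round(),ray(c,ce[k],66).round())
    H=max(o.shape[0] for o in out)
    cv2.imwrite(f"pics/crop_{n}.png",np.hstack([cv2.copyMakeBorder(o,0,H-o.shape[0],0,0,0) for o in out]))
E
```

```text
top0 0 [413 138   9  12  43] [417.5 143.3] [ 607.3 -352.9   64.4] [ 602. -359.   43.] [ 617. -349.   67.] ray z0..66 [ 627. -368.    0.] [ 607. -352.   66.]
top0 0 [439 150  11  12  50] [444.7 155.6] [ 586.8 -401.8   63.6] [ 579. -408.   36.] [ 594. -398.   66.] ray z0..66 [ 603. -420.    0.] [ 584. -400.   66.]
top0 1 [ 219  136   54   34 1610] [245.6 153.2] [600.7 -38.1  10.1] [574. -86.   7.] [630.   5.  39.] ray z0..66 [605. -37.   0.] [587. -45.  66.]
side0 0 [291 125   8  19 100] [294.2 133.4] [ 586.1 -402.1   46.3] [ 578. -408.   22.] [ 593. -398.   62.] ray z0..66 [ 599. -485.    0.] [ 580. -362.   66.]
side0 0 [278 135   8  19 107] [281.  143.6] [ 608.8 -353.    45.6] [ 601. -358.   21.] [ 616. -348.   63.] ray z0..66 [ 624. -432.    0.] [ 602. -316.   66.]
side0 1 [ 236  224   44   54 1749] [258.6 252.5] [599.9 -40.   10. ] [573. -82.   4.] [629.  10.  36.] ray z0..66 [605. -50.   0.] [585.  20.  66.]
```

```bash
ls pics
```

```text
crop_side0.png
crop_top0.png
side0.npy
side0.png
side0c.npz
top0.npy
top0.png
top0c.npz
wrist0.npy
wrist0.png
wrist0c.npz
```

View pics/crop_top0.png

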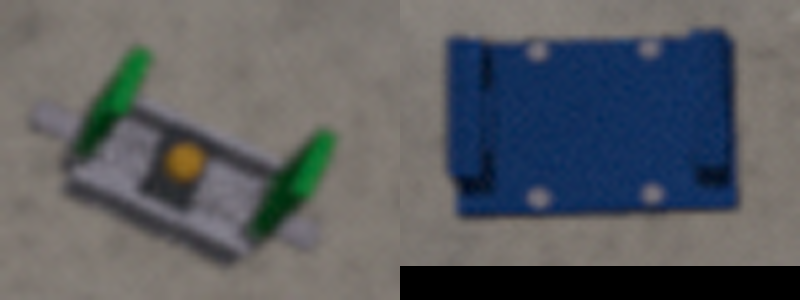

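View pics/crop_side0.png

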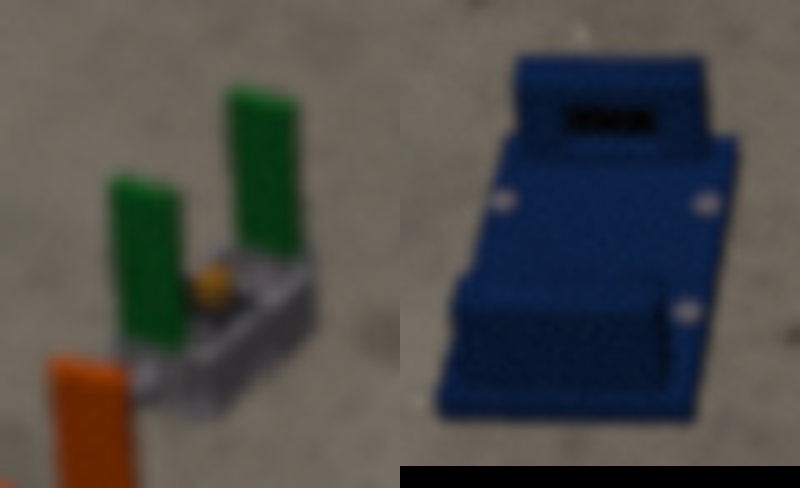

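```bash
python3 - <<'E'
from h import *
# ears -> yaw
for n,bx in (("top0",(400,130,460,175)),("side0",(265,115,310,170))):
    p,d,c=load(n); a,b,e,f=bx
    m=np.zeros(d.shape,bool); m[b:f,a:e]=1; m&=green(p)
    nl,lab,st,ce=cv2.connectedComponentsWithStats(m.astype(np.uint8))
    for k in range(1,nl):
        if st[k,4]<8: continue
        P,_=cloud(c,d,lab==k); P=P[P[:,2]>25]
        print(n,cv2.minAreaRect(P[:,:2].astype(np.float32)),P.mean(0).round(1))
for n in("top0","side0"):
    p,d,c=load(n)
    P,_=cloud(c,d,blue(p)); 
    k=(abs(P[:,0]-600)<70)&(abs(P[:,1]+40)<80)
    P=P[k]; print(n,"all",cv2.minAreaRect(P[:,:2].astype(np.float32)))
    T=P[(P[:,2]>34)&(P[:,2]<42)]
    for s in (T[T[:,1]>-40],T[T[:,1]<-40]): 
        if len(s)>3: print(n,len(s),cv2.minAreaRect(s[:,:2].astype(np.float32)),s.mean(0).round(1))
# tall obstacles along corridor
p,d,c=load("top0"); P,_=cloud(c,d,d>0)
k=(P[:,0]>450)&(P[:,0]<800)&(P[:,1]>-520)&(P[:,1]<200)&(P[:,2]>30)
Q=P[k]; 
H,xe,ye=np.histogram2d(Q[:,0],Q[:,1],bins=[np.arange(450,801,50),np.arange(-520,201,60)])
M=np.zeros_like(H)
ix=np.digitize(Q[:,0],xe)-1; iy=np.digitize(Q[:,1],ye)-1
np.maximum.at(M,(np.clip(ix,0,M.shape[0]-1),np.clip(iy,0,M.shape[1]-1)),Q[:,2])
print(ye); 
for x,row in zip(xe,M): print(x,row.round())
E
```

```text
top0 ((609.6118774414062, -354.1092224121094), (5.625328540802002, 19.56098747253418), 67.11334991455078) [ 608.2 -353.1   61.3]
top0 ((587.021728515625, -403.14727783203125), (5.26902961730957, 18.845245361328125), 60.795894622802734) [ 586.5 -402.2   58.1]
side0 ((585.7615966796875, -403.55950927734375), (7.54844856262207, 18.37380599975586), 68.7688980102539) [ 586.  -402.5   46.9]
side0 ((608.6735229492188, -352.88873291015625), (7.090571880340576, 19.06424331665039), 56.45805358886719) [ 608.8 -353.1   47.3]
top0 all ((603.1343383789062, -39.5726203918457), (62.3953742980957, 96.3520736694336), 2.1057164669036865)
top0 140 ((600.27880859375, 2.244846820831299), (47.24922561645508, 11.040714263916016), 2.008044958114624) [599.7   2.5  37.1]
top0 166 ((604.3104858398438, -80.50511932373047), (48.766136169433594, 11.411377906799316), 1.074668288230896) [604.3 -80.7  37.3]
side0 all ((601.4825439453125, -37.83245086669922), (61.76736831665039, 99.38399505615234), 2.1926486492156982)
side0 169 ((600.2264404296875, 2.226125717163086), (47.85818862915039, 14.261857032775879), 3.6388673782348633) [600.1   3.   35.7]
side0 114 ((603.2454833984375, -79.15472412109375), (46.54100036621094, 13.165887832641602), 4.190454483032227) [602.9 -79.9  35.7]
[-520 -460 -400 -340 -280 -220 -160 -100  -40   20   80  140  200]
450 [ 0.  0.  0.  0. 67. 69.  0.  0.  0.  0.  0.  0.]
500 [0. 0. 0. 0. 0. 0. 0. 0. 0. 0. 0. 0.]
550 [ 0. 69. 64.  0. 58.  0.  0. 41. 41.  0.  0.  0.]
600 [ 0.  0. 68.  0. 68. 67.  0. 41. 40.  0.  0. 81.]
650 [ 0.  0. 40. 41.  0.  0.  0.  0.  0.  0.  0. 98.]
700 [62. 60. 40. 41.  0.  0. 44. 43.  0.  0.  0. 97.]
750 [ 62.  60.  41.  41.  36.   0.  42.  43. 210. 147.   0.  97.]
```

The crop confirms it: the upper-right bar has green ears and a grey channel. In the top view its ears are at (417,143) and (445,156), and the holder's cheeks are at about (223,153) and (268,153). The red and orange bars are separate.

```bash
cat >> h.py <<'E'
from scipy.spatial.transform import Rotation as Ro
def plan(target,yaw,s):
    # shift/turn in present tool axes to reach target (world) with tool down, tool-x at yaw
    R0=Ro.from_euler("xyz",s["tcp_rot"]); R1=Ro.from_euler("xyz",[np.pi,0,yaw])
    print("dp",R0.inv().apply(np.array(target)-s["eef_pos"]).round(1),"ang",(R0.inv()*R1).as_rotvec().round(4))
E
python3 - <<'E'
from h import *
from rig import monitor
s=monitor.sense()
plan([597.5,-377.8,150],np.radians(66-180),s)
E
```

```text
dp [ -17.2 -361.7   52.5] ang [5.000e-04 1.000e-03 8.887e-01]
```

```bash
python3 -m inch '[{"dp":[-2,-40,6],"angular":[0,0,0.1],"fingers":0},{"dp":[-4,-80,12],"angular":[0,0,0.2],"fingers":0},{"dp":[-6,-120,18],"angular":[0,0,0.3],"fingers":0},{"dp":[-8,-160,24],"angular":[0,0,0.4],"fingers":0},{"dp":[-10,-200,30],"angular":[0,0,0.5],"fingers":0},{"dp":[-12,-240,36],"angular":[0,0,0.6],"fingers":0},{"dp":[-14,-280,42],"angular":[0,0,0.7],"fingers":0},{"dp":[-15,-320,48],"angular":[0,0,0.8],"fingers":0},{"dp":[-17,-350,52],"angular":[0,0,0.889],"fingers":0},{"dp":[-17,-361.5,52.5],"angular":[0,0,0.889],"fingers":0},{"dp":[-17,-361.5,52.5],"angular":[0,0,0.889],"fingers":0},{"dp":[-17,-361.5,52.5],"angular":[0,0,0.889],"fingers":0}]' 30
cat > look.py <<'E'
import sys; from h import *; from rig import monitor,vision
n,tag=sys.argv[1:3]
s=monitor.sense(); print(s["clock"],s["eef_pos"].round(1),s["tcp_rot"].round(4),s["opening"],s["contact_force"].round(1))
c=vision.camera_params(n); p,d=vision.grab_frame(n)
cv2.imwrite(f"pics/{tag}.png",p); np.save(f"pics/{tag}.npy",d); np.savez(f"pics/{tag}c.npz",**c)
m=green(p).astype(np.uint8); nl,lab,st,ce=cv2.connectedComponentsWithStats(m)
for k in range(1,nl):
    if st[k,4]<30: continue
    P,_=cloud(c,d,lab==k)
    if len(P): print(st[k],ce[k].round(1),np.median(P,0).round(1),P[:,2].max().round(1),cv2.minAreaRect(P[:,:2].astype(np.float32)))
E
python3 look.py wrist w1
```

```text
clock: 1.15
eef_pos: [597.3, -378.3, 150.1]
tcp_rot: [3.141, -0.0, -1.987]
contact_force: [-1.0, -0.3, -0.5]
opening: 1.001
1.15 [ 597.3 -378.3  150.1] [ 3.1405e+00 -3.0000e-04 -1.9871e+00] 1.0014196526954648 [-1.  -0.3 -0.5]
[346 174  11  31 196] [351.2 191.1] [ 589.7 -403.4   64.1] 66.5 ((588.3735961914062, -404.06329345703125), (5.528153419494629, 19.595788955688477), 65.00808715820312)
[290 180   9  23 153] [293.3 191.5] [ 612.2 -356.1   64.6] 66.1 ((611.6356201171875, -355.61810302734375), (6.26121711730957, 18.798898696899414), 63.410011291503906)
```

View pics/w1.png

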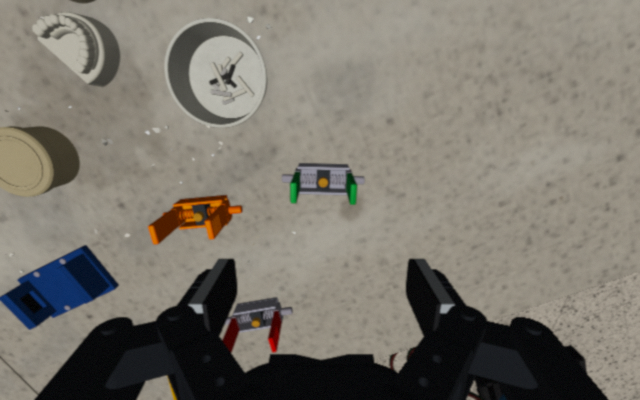

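The wrist view shows the green bar with ears at (293,191) and (351,191), and the red and orange bars well clear. Its centre agrees with the other views to 2 mm, so I take the average and descend.

```bash
python3 - <<'E'
from h import *
from rig import monitor
plan([598.7,-378.8,38.5],np.radians(65.3-180),monitor.sense())
E
```

```text
dp [ -1.   -1.9 111.9] ang [ 0.0008 -0.0004  0.0134]
```

```bash
python3 -m inch '[{"dp":[-0.2,-1.5,30],"angular":[0,0,0.013],"fingers":0},{"dp":[-0.2,-1.5,60],"angular":[0,0,0.013],"fingers":0},{"dp":[-0.2,-1.5,85],"angular":[0,0,0.013],"fingers":0},{"dp":[-0.2,-1.5,103],"angular":[0,0,0.013],"fingers":0},{"dp":[-0.2,-1.5,112],"angular":[0,0,0.013],"fingers":0},{"dp":[-0.2,-1.5,112],"angular":[0,0,0.013],"fingers":0}]'
python3 look.py wrist w2; python3 look.py side s2; python3 - <<'E'
from h import *
a=cv2.imread("pics/s2.png")[80:220,210:370]; b=cv2.imread("pics/w2.png")
cv2.imwrite("pics/v2.png",np.hstack([cv2.resize(a,(457,400),interpolation=cv2.INTER_CUBIC),b[:,150:490]]))
E
```

```text
clock: 1.7
eef_pos: [596.5, -379.2, 36.6]
tcp_rot: [3.138, 0.0, -2.004]
contact_force: [0.6, 0.7, 1.0]
opening: 1.0
1.7 [ 596.5 -379.2   36.6] [ 3.1379e+00  3.0000e-04 -2.0040e+00] 0.9999532756409766 [0.6 0.7 1. ]
[357 211  21  60 617] [367.3 246.2] [ 590.1 -403.1   63.8] 66.5 ((588.96435546875, -404.0599670410156), (5.6523823738098145, 19.10646629333496), 65.30375671386719)
[266 235  13  35 364] [271.8 252.7] [ 612.3 -356.1   64.7] 66.5 ((598.2760620117188, -341.51275634765625), (10.63278865814209, 57.741485595703125), 44.470088958740234)
1.75 [ 597.7 -379.6   38.3] [ 3.1402  0.     -2.0039] 1.0033092349836876 [1.1 0.  0.4]
[291 125   7  19 107] [294.2 133.5] [ 585.7 -401.9   44.1] 63.4 ((586.295654296875, -403.0158996582031), (6.257763385772705, 18.84868621826172), 54.90488052368164)
[278 135   8  19 111] [281.1 143.8] [ 608.9 -353.3   44.7] 63.9 ((608.48095703125, -352.77984619140625), (6.6701979637146, 16.919126510620117), 65.8735122680664)
```

View pics/v2.png

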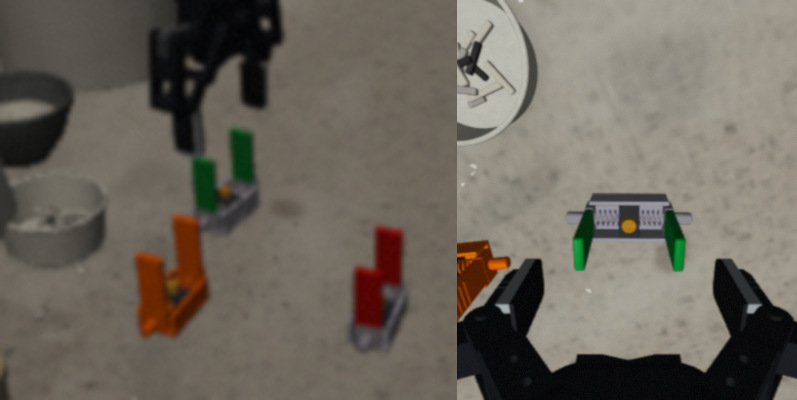

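The side view shows the fingertips still above and beyond the ears, which doesn't fit the reported TCP. I'll measure the fingertips from depth.

```bash
python3 - <<'E'
from h import *
for n in("s2","w2"):
    p,d,c=load(n)
    dark=hsv(p)[...,2]<75
    P,uv=cloud(c,d,dark)
    k=(abs(P[:,0]-598)<90)&(abs(P[:,1]+379)<90)&(P[:,2]>25)&(P[:,2]<250)
    P=P[k]; print(n,"cam",(-c["R"].T@c["t"]).round(1),len(P),P[:,2].min().round(1))
    i=np.argsort(P[:,2])[:60]; print(P[i].mean(0).round(1),P[i[:5]].round(1).tolist())
p,d,c=load("w2")
for uv in [(675,265),(672,300),(690,270),(730,265)]:
    u=uv[0]-457+150; v=uv[1]; m=np.zeros(d.shape,bool); m[v,u]=1
    print(u,v,d[v,u],cloud(c,d,m)[0].round(1))
p,d,c=load("s2")
for uv in [(188,145),(255,100),(162,100)]:
    u=210+int(uv[0]*160/457); v=80+int(uv[1]*140/400); m=np.zeros(d.shape,bool); m[v,u]=1
    print(u,v,d[v,u],cloud(c,d,m)[0].round(1))
E
python3 look.py side s3
python3 look.py top t3
python3 - <<'E'
from h import *
a=cv2.imread("pics/s3.png")[80:220,210:370]; b=cv2.imread("pics/t3.png")[80:220,340:500]
cv2.imwrite("pics/v3.png",np.hstack([cv2.resize(x,(400,350),interpolation=cv2.INTER_CUBIC) for x in (a,b)]))
E
```

```text
s2 cam [442.  524.8 544.2] 2765 25.0
[ 608.3 -370.4   29.1] [[577.8, -401.6, 25.0], [612.6, -354.0, 25.0], [608.1, -354.1, 25.1], [587.7, -405.6, 25.1], [615.5, -357.7, 25.4]]
w2 cam [ 671.3 -412.3  206. ] 37582 25.0
[ 603.4 -384.9   26.8] [[619.9, -361.1, 25.0], [619.5, -360.2, 25.1], [604.4, -355.4, 25.1], [597.8, -405.5, 25.1], [595.7, -410.2, 25.3]]
368 265 161.10681 [[ 583.8 -399.9   64.6]]
365 300 246.41331 [[ 513.6 -379.5   -1. ]]
383 270 237.00276 [[ 534.2 -403.3   -0.8]]
423 265 136.1032 [[ 586.8 -424.7   86.5]]
275 130 964.84607 [[ 614.5 -326.8   91.9]]
299 115 1041.2538 [[ 574.9 -418.4   82.9]]
266 115 932.2099 [[ 627.9 -314.4  132.2]]
1.8 [ 598.7 -379.9   39.5] [-3.1409e+00 -2.0000e-04 -2.0037e+00] 1.0004593466830647 [ 0.4 -0.9  0.1]
[291 125   7  19 107] [294.2 133.5] [ 586.1 -402.5   44.9] 65.0 ((585.2354736328125, -403.1994934082031), (8.670673370361328, 18.231407165527344), 71.80758666992188)
[278 135   8  19 112] [281.1 143.7] [ 608.8 -353.7   45.2] 64.1 ((609.1453247070312, -353.7281188964844), (6.409797668457031, 18.6500244140625), 60.37989044189453)
1.85 [ 599.4 -380.    40.2] [-3.1396e+00 -3.0000e-04 -2.0035e+00] 1.0030856591110209 [-0.3 -0.1  0.6]
```

View pics/v3.png

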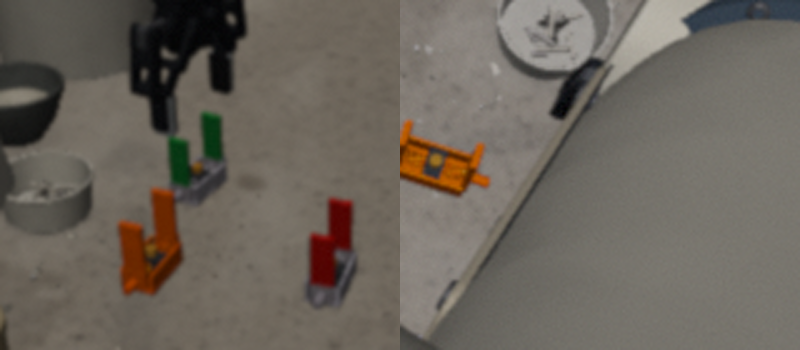

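```bash
python3 look.py wrist w4; python3 - <<'E'
from h import *
ax=np.array([np.cos(np.radians(65.3)),np.sin(np.radians(65.3))]); per=np.array([-ax[1],ax[0]])
for n in("s3","w4"):
    p,d,c=load(n)
    P,uv=cloud(c,d,d>0)
    q=P[:,:2]-[598.7,-379]
    a=q@ax; b=q@per
    for lo,hi in((33,75),(-75,-33)):
        k=(a>lo)&(a<hi)&(abs(b)<25)&(P[:,2]>30)&(P[:,2]<200)
        i=np.argsort(P[k,2])[:25]
        for j in i[::5]: print(n,lo,uv[k][j],P[k][j].round(1),"along",a[k][j].round(1),"perp",b[k][j].round(1))
        h,_=np.histogram(P[k,2],bins=np.arange(30,201,10)); print(h)
E
python3 - <<'E'
from rig import monitor
s=monitor.sense(); print(s["clock"],s["eef_pos"],s["qpos"],s["qvel"])
E
```

```text
1.9 [ 599.8 -380.    40.5] [-3.1389e+00 -4.0000e-04 -2.0033e+00] 1.0015463020599025 [ 0.6 -0.5  1.4]
[357 214  21  58 585] [367.3 248. ] [ 590.  -403.1   63.7] 66.5 ((588.848388671875, -404.0025939941406), (5.5155134201049805, 19.466577529907227), 65.02478790283203)
[269 239  13  32 339] [274.6 254.4] [ 612.2 -356.2   64.6] 66.6 ((603.0654907226562, -347.0956115722656), (9.95411205291748, 44.024085998535156), 46.71919631958008)
s3 33 [274 133] [ 619.9 -339.9   77.7] along 44.4 perp -2.9
s3 33 [278 134] [ 609.8 -332.3   79.6] along 47.1 perp 9.4
s3 33 [276 133] [ 614.  -332.4   81.8] along 48.7 perp 5.6
s3 33 [277 132] [ 611.4 -331.2   84.9] along 48.8 perp 8.4
s3 33 [279 132] [ 606.6 -328.3   86.6] along 49.3 perp 14.0
[  0   0   0   0   7  26  47  48  31  58 104  84  65  80 115  78  47]
s3 -75 [298 127] [ 576.7 -405.5   59.2] along -33.2 perp 8.9
s3 -75 [297 116] [ 579.7 -418.8   80.1] along -44.1 perp 0.6
s3 -75 [295 115] [ 584.7 -422.1   80.9] along -45.1 perp -5.3
s3 -75 [302 116] [ 567.6 -414.4   82.5] along -45.2 perp 13.4
s3 -75 [295 114] [ 584.3 -420.9   84. ] along -44.1 per
[... 390 characters left out ...]
  630  793  839 1181 4822 2734 1587    0
    0    0    0]
w4 -75 [406 282] [ 576.9 -415.4   80.2] along -42.2 perp 4.6
w4 -75 [406 283] [ 576.8 -415.2   80.9] along -42.0 perp 4.8
w4 -75 [408 263] [ 587.5 -419.9   81.2] along -41.9 perp -6.9
w4 -75 [407 271] [ 583.6 -417.9   81.5] along -41.7 perp -2.6
w4 -75 [408 272] [ 583.2 -418.2   81.9] along -42.1 perp -2.3
[   0    0    0    0    0  338  633  786  835 1181 4802 2554 1430    0
    0    0    0]
1.95 [ 599.84779181 -379.81196125   40.44587463] [-5.66560421e-01  6.46018236e-01  1.54874517e+00 -2.99167763e-05
  9.44135388e-01  1.43661891e+00] [ 5.29808263e-03  1.01341740e-03  4.60487693e-04 -8.22572970e-05
 -2.11653052e-03  2.31995353e-03]
```

View pics/w4.png

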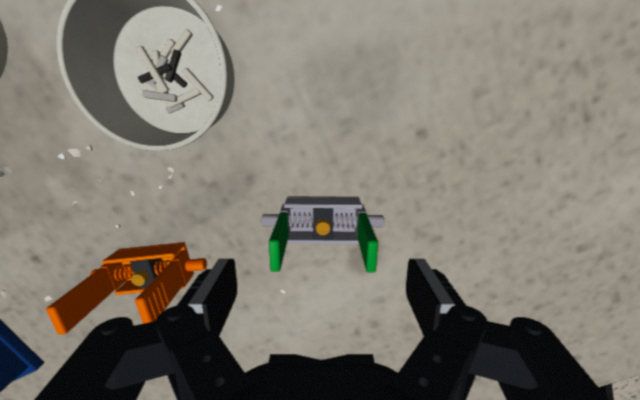

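Both cameras put the open fingertips at z≈80 while the reported TCP is at 40. With the 13 mm set-back they should be at about 53, so I trust the cameras. I'll lower in part and check again before closing.

```bash
cat > tips.py <<'E'
import sys; from h import *
cx,cy,ang=map(float,sys.argv[1:4])
ax=np.array([np.cos(np.radians(ang)),np.sin(np.radians(ang))]); per=np.array([-ax[1],ax[0]])
for n in sys.argv[4:]:
    p,d,c=load(n); P,uv=cloud(c,d,(d>0)&(hsv(p)[...,1]<90))
    q=P[:,:2]-[cx,cy]; a=q@ax; b=q@per
    for lo,hi in((35,75),(-75,-35)):
        k=(a>lo)&(a<hi)&(abs(b)<25)&(P[:,2]>30)&(P[:,2]<200)
        z=np.sort(P[k,2])[:8].round(1); kk=k&(P[:,2]<z[3]+15)
        print(n,lo,"lowest",z,"along min|a|",np.percentile(abs(a[kk]),5).round(1),"perp",np.percentile(b[kk],[3,97]).round(1))
E
python3 tips.py 598.7 -379 65.3 s3 w4; python3 tips.py 598 -379 66 w1
python3 -m inch '[{"dp":[0,0,10],"angular":[0,0,0],"fingers":0},{"dp":[0,0,18],"angular":[0,0,0],"fingers":0},{"dp":[0,0,18],"angular":[0,0,0],"fingers":0},{"dp":[0,0,18],"angular":[0,0,0],"fingers":0}]'
python3 look.py side s5; python3 look.py wrist w5;python3 tips.py 598.7 -379 65.3 s5 w5
```

```text
s3 35 lowest [77.7 78.6 79.4 79.4 79.6 79.6 79.9 80.2] along min|a| 43.2 perp [-4.9 13. ]
s3 -75 lowest [78.  79.3 79.4 79.9 80.1 80.1 80.3 80.8] along min|a| 42.8 perp [-7.4 13.8]
w4 35 lowest [80.3 80.6 80.6 80.7 80.9 81.1 81.1 81.1] along min|a| 43.3 perp [-11.9   9.3]
w4 -75 lowest [80.2 80.2 80.2 80.4 80.8 80.9 81.1 81.1] along min|a| 41.6 perp [-11.7   9.3]
w1 35 lowest [189.8 190.2 190.2 190.3 190.3 190.4 190.6 190.7] along min|a| 44.1 perp [-9.5 11.3]
w1 -75 lowest [190.  190.1 190.3 190.4 190.4 190.5 190.6 190.6] along min|a| 40.8 perp [-9.6 11.2]
clock: 2.28
eef_pos: [598.4, -378.4, 19.6]
tcp_rot: [3.14, 0.0, -2.003]
contact_force: [0.6, -0.3, 0.8]
opening: 0.995
2.2833 [ 598.4 -378.4   19.6] [ 3.1398e+00  2.0000e-04 -2.0028e+00] 0.9948757663134289 [ 0.6 -0.3  0.8]
[291 125   8  19 109] [294.3 133.7] [ 585.5 -402.1   44.6] 63.8 ((585.7972412109375, -402.61297607421875), (7.1494317054748535, 18.592695236206055), 61.485084533691406)
[279 136   7  18  77] [281.9 146. ] [ 606.4 -352.2   37.6] 63.2 ((608.5663452148438, -353.1117858886719), (5.446042060852051, 19.006513595581055), 62.21417236328125)
2.3333 [ 598.8 -378.7   20.1] [ 3.1407e+00  1.0000e-04 -2.0029e+00] 0.9980307820463614 [-0.3 -0.6  1.2]
[362 223  25  69 802] [374.4 263.6] [ 590.3 -403.1   62.8] 66.3 ((589.0244140625, -404.0140075683594), (5.646883010864258, 19.229381561279297), 64.41582489013672)
[263 254  15  37 426] [269.9 272.4] [ 612.4 -356.1   64.7] 66.6 ((611.870361328125, -355.6485595703125), (5.961226940155029, 19.552825927734375), 64.90515899658203)
s5 35 lowest [56.7 59.3 59.4 59.9 60.5 60.6 60.8 61.3] along min|a| 46.2 perp [-4.4 14.3]
s5 -75 lowest [58.2 58.7 59.2 59.5 59.8 60.6 60.8 60.8] along min|a| 41.0 perp [-7.9 14.8]
w5 35 lowest [59.  60.2 60.3 60.3 60.3 60.5 60.5 60.5] along min|a| 44.0 perp [-10.6  10.5]
w5 -75 lowest [59.6 59.7 59.9 60.  60.1 60.2 60.3 60.4] along min|a| 40.9 perp [-10.5  10.8]
```

```bash
python3 -m inch '[{"dp":[0,-2,8],"angular":[0,0,0],"fingers":0},{"dp":[0,-2,8],"angular":[0,0,0],"fingers":0},{"dp":[0,-2,8],"angular":[0,0,0],"fingers":60},{"dp":[0,-2,8],"angular":[0,0,0],"fingers":120},{"dp":[0,-2,8],"angular":[0,0,0],"fingers":255},{"dp":[0,-2,8],"angular":[0,0,0],"fingers":255},{"dp":[0,-2,8],"angular":[0,0,0],"fingers":255},{"dp":[0,-2,8],"angular":[0,0,0],"fingers":255},{"dp":[0,-2,8],"angular":[0,0,0],"fingers":255},{"dp":[0,-2,8],"angular":[0,0,0],"fingers":255}]' 30
python3 look.py side s6; python3 look.py wrist w6
python3 - <<'E'
from h import *
a=cv2.imread("pics/s6.png")[80:220,210:370]; b=cv2.imread("pics/w6.png")
cv2.imwrite("pics/v6.png",np.hstack([cv2.resize(a,(457,400),interpolation=cv2.INTER_CUBIC),b[:,150:490]]))
E
```

```text
clock: 3.22
eef_pos: [601.7, -380.2, 14.4]
tcp_rot: [-3.139, -0.0, -2.003]
contact_force: [-1.4, 0.8, 10.1]
opening: 0.322
3.2167 [ 601.7 -380.2   14.4] [-3.1395e+00 -2.0000e-04 -2.0030e+00] 0.32172005666103615 [-1.4  0.8 10.1]
[288 128   7  19  78] [291.  136.5] [ 591.  -386.2   45.9] 65.3 ((590.1419067382812, -380.8193664550781), (11.534748077392578, 23.93562126159668), 9.809926986694336)
[282 144   7   7  42] [284.9 147.1] [ 602.9 -365.9   28.7] 38.6 ((602.5499267578125, -365.5604248046875), (6.455796241760254, 16.61516761779785), 75.39122009277344)
3.2667 [ 601.8 -380.2   14.4] [-3.1394e+00 -2.0000e-04 -2.0030e+00] 0.32622817906944124 [-1.4  1.6 10.1]
[336 231  16  73 552] [343.5 278.1] [ 597.8 -388.8   64.4] 66.2 ((596.4002685546875, -388.8546447753906), (5.083118438720703, 19.46634292602539), 65.31668090820312)
[291 268  14  37 433] [296.8 285.2] [ 606.6 -368.5   64.8] 69.3 ((605.9788208007812, -368.2489013671875), (5.188786029815674, 21.03679084777832), 65.07971954345703)
```

View pics/v6.png

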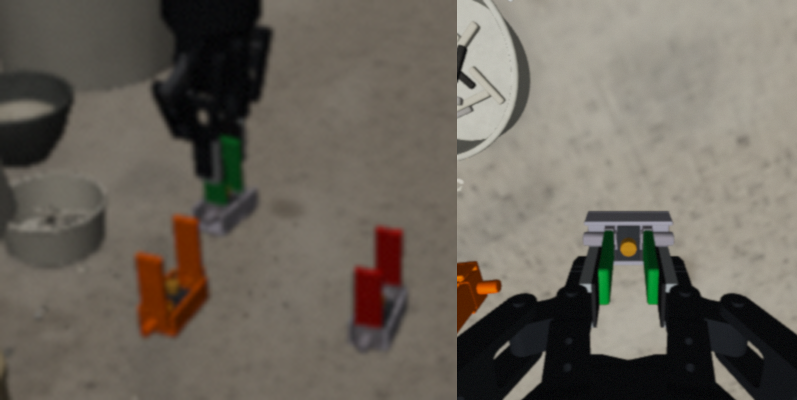

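The grip is good: the ears are squeezed to 22.7 mm between centres, and green shows down from z≈39 below the fingertip. Now I lift.

```bash
python3 -m inch '[{"dp":[0,0,-10],"angular":[0,0,0],"fingers":255},{"dp":[0,0,-30],"angular":[0,0,0],"fingers":255},{"dp":[0,0,-60],"angular":[0,0,0],"fingers":255},{"dp":[0,0,-85],"angular":[0,0,0],"fingers":255},{"dp":[0,0,-100],"angular":[0,0,0],"fingers":255},{"dp":[0,0,-100],"angular":[0,0,0],"fingers":255}]'
python3 look.py side s7; python3 - <<'E'
from h import *
from rig import monitor
cv2.imwrite("pics/v7.png",cv2.resize(cv2.imread("pics/s7.png")[50:220,210:370],(560,595),interpolation=cv2.INTER_CUBIC))
s=monitor.sense(); print(s["contact_force"],s["opening"]); plan([602+2.5,-39-1,120],np.radians(-87.6),s)
E
```

```text
clock: 3.82
eef_pos: [602.9, -381.0, 117.1]
tcp_rot: [-3.135, -0.001, -2.003]
contact_force: [1.2, -0.1, -1.8]
opening: 0.319
3.8167 [ 602.9 -381.   117.1] [-3.1354e+00 -8.0000e-04 -2.0030e+00] 0.3192048994720148 [ 1.2 -0.1 -1.8]
[284  84   8  21  73] [288.   93.3] [ 591.9 -387.1  150.4] 166.4 ((592.7216186523438, -388.36181640625), (8.837236404418945, 16.64116859436035), 58.986976623535156)
[278 101   7   8  45] [280.9 104.4] [ 605.5 -367.   131.4] 141.1 ((605.1620483398438, -366.8850402832031), (6.4819416999816895, 17.395503997802734), 66.56066131591797)
[-0.41236262  0.05478875 -3.05215033] 0.3207927618838327
dp [-310.2  140.2   -5.9] ang [-0.0033 -0.0013 -0.4741]
```

View pics/v7.png

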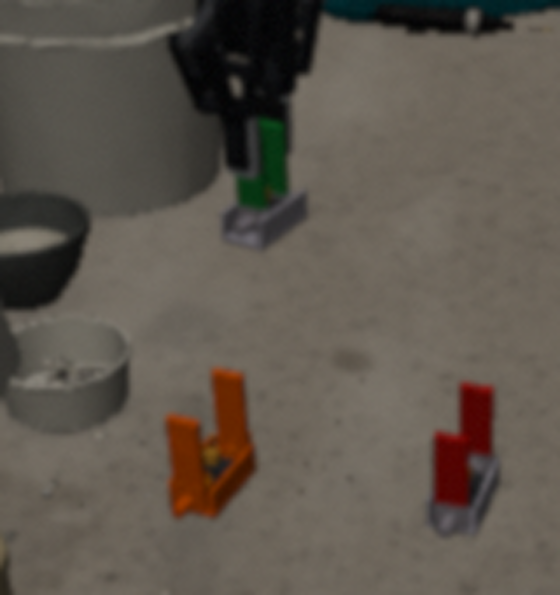

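The bar is carried level, with its underside about 100 mm up. Next I move over to the holder.

```bash
python3 -m inch '[{"dp":[-20,9,0],"angular":[0,0,-0.03],"fingers":255},{"dp":[-50,23,0],"angular":[0,0,-0.08],"fingers":255},{"dp":[-85,38,0],"angular":[0,0,-0.13],"fingers":255},{"dp":[-120,54,0],"angular":[0,0,-0.18],"fingers":255},{"dp":[-155,70,0],"angular":[0,0,-0.24],"fingers":255},{"dp":[-190,86,0],"angular":[0,0,-0.29],"fingers":255},{"dp":[-225,102,0],"angular":[0,0,-0.34],"fingers":255},{"dp":[-260,118,0],"angular":[0,0,-0.4],"fingers":255},{"dp":[-290,131,0],"angular":[0,0,-0.44],"fingers":255},{"dp":[-310,140,0],"angular":[0,0,-0.474],"fingers":255},{"dp":[-310,140,0],"angular":[0,0,-0.474],"fingers":255},{"dp":[-310,140,0],"angular":[0,0,-0.474],"fingers":255}]'
python3 look.py side s8;python3 look.py wrist w8
python3 - <<'E'
from h import *
a=cv2.imread("pics/s8.png")[130:300,190:330]; b=cv2.imread("pics/w8.png")
cv2.imwrite("pics/v8.png",np.hstack([cv2.resize(a,(329,400),interpolation=cv2.INTER_CUBIC),b[:,90:550]]))
E
```

```text
clock: 4.87
eef_pos: [602.4, -38.4, 111.1]
tcp_rot: [3.139, 0.0, -1.527]
contact_force: [0.4, -1.0, -1.9]
opening: 0.322
4.8667 [602.4 -38.4 111.1] [ 3.1391e+00  1.0000e-04 -1.5269e+00] 0.3216758719819393 [ 0.4 -1.  -1.9]
[256 175   5  25  50] [257.9 185.9] [592.2 -48.1 145. ] 161.8 ((592.47265625, -49.43790817260742), (3.9309728145599365, 6.1935954093933105), 12.763956069946289)
[247 198  12  11  95] [252.4 204.3] [597.7 -23.7 124.9] 136.5 ((598.1497802734375, -23.857402801513672), (17.398122787475586, 4.509847164154053), 0.7665669322013855)
4.9167 [602.7 -39.5 111.3] [ 3.1395e+00 -1.0000e-04 -1.5284e+00] 0.3262164298978856 [ 1.  -0.7 -2.1]
[295 231  10  15  38] [297.9 237.1] [610.7 -24.1 126.3] 138.2 ((610.9059448242188, -25.111257553100586), (1.1727932691574097, 4.316557884216309), 12.761062622070312)
[336 231  16  73 653] [343.1 273.8] [605.9 -48.1 160.8] 163.3 ((602.858154296875, -49.389122009277344), (19.52512550354004, 4.952821731567383), 2.490827798843384)
[291 266  14  38 428] [297.  284.4] [602.9 -26.6 161.5] 166.3 ((602.3865356445312, -26.77341079711914), (20.079362869262695, 5.124535083770752), 2.9037845134735107)
```

View pics/v8.png

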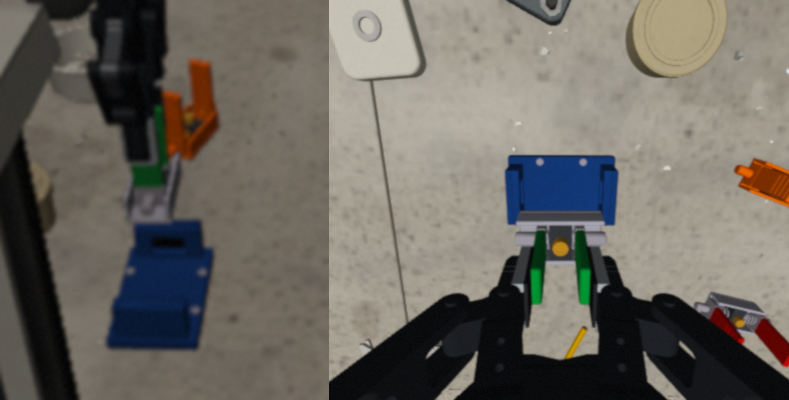

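```bash
cat > hold.py <<'E'
import sys; from h import *
for n in sys.argv[1:]:
    p,d,c=load(n); P,uv=cloud(c,d,blue(p))
    k=(abs(P[:,0]-602)<60)&(abs(P[:,1]+39)<75)&(P[:,2]<45); P=P[k]
    b=P[P[:,2]<14]; print(n,"floor/base",len(b),np.percentile(b,[1,99],axis=0).round(1).tolist())
    for s in (P[(P[:,2]>34)&(P[:,1]>-39)],P[(P[:,2]>34)&(P[:,1]<-39)]):
        if len(s)>9: print(n,len(s),cv2.minAreaRect(s[:,:2].astype(np.float32)),np.percentile(s,[1,99],axis=0).round(1).tolist())
E
python3 hold.py w8 s8 top0 side0
```

```text
w8 floor/base 4446 [[583.9, -81.6, 6.9], [637.4, 6.3, 13.4]]
w8 692 ((604.1072998046875, 3.1168031692504883), (48.47126770019531, 11.76152515411377), 1.7909785509109497) [[580.9, -2.8, 34.8], [628.1, 8.8, 38.4]]
w8 685 ((607.1253662109375, -80.06222534179688), (48.57343673706055, 11.113073348999023), 2.110086679458618) [[583.3, -85.9, 34.3], [631.1, -74.2, 38.3]]
s8 floor/base 1005 [[570.7, -82.9, 1.9], [632.2, 11.2, 13.5]]
s8 171 ((600.1758422851562, 2.1962966918945312), (48.094581604003906, 14.014610290527344), 2.827643394470215) [[576.6, -3.9, 34.1], [623.8, 9.0, 37.8]]
s8 87 ((602.8699951171875, -80.58533477783203), (45.9039421081543, 12.814308166503906), 0.5912990570068359) [[580.3, -86.6, 34.1], [625.1, -74.2, 37.6]]
top0 floor/base 1191 [[571.9, -87.9, 5.6], [632.7, 3.3, 12.9]]
top0 140 ((600.27880859375, 2.244846820831299), (47.24922561645508, 11.040714263916016), 2.008044958114624) [[577.9, -3.2, 34.5], [623.9, 8.1, 40.4]]
top0 166 ((604.3104858398438, -80.50511932373047), (48.766136169433594, 11.411377906799316), 1.074668288230896) [[580.6, -86.4, 34.4], [628.1, -74.7, 40.9]]
side0 floor/base 1005 [[570.7, -83.0, 1.8], [632.2, 10.9, 13.6]]
side0 169 ((600.2264404296875, 2.226125717163086), (47.85818862915039, 14.261857032775879), 3.6388673782348633) [[576.3, -3.8, 34.2], [623.7, 9.4, 37.6]]
side0 114 ((603.2454833984375, -79.15472412109375), (46.54100036621094, 13.165887832641602), 4.190454483032227) [[580.6, -86.5, 34.1], [626.5, -73.3, 37.4]]
```

In both the wrist and side frames the bar needs about +3 mm in x; y and yaw already match. I lower to just above the cheeks and check.

```bash
python3 -m inch '[{"dp":[0.5,-3.2,15],"angular":[0,0,0],"fingers":255},{"dp":[0.5,-3.2,35],"angular":[0,0,0],"fingers":255},{"dp":[0.5,-3.2,48],"angular":[0,0,0],"fingers":255},{"dp":[0.5,-3.2,54],"angular":[0,0,0],"fingers":255},{"dp":[0.5,-3.2,54],"angular":[0,0,0],"fingers":255},{"dp":[0.5,-3.2,54],"angular":[0,0,0],"fingers":255},{"dp":[0.5,-3.2,54],"angular":[0,0,0],"fingers":255}]'
python3 look.py side s9;python3 look.py wrist w9; python3 hold.py w9 s9
python3 - <<'E'
from h import *
a=cv2.imread("pics/s9.png")[160:300,190:320]; b=cv2.imread("pics/w9.png")
cv2.imwrite("pics/v9.png",np.hstack([cv2.resize(a,(371,400),interpolation=cv2.INTER_CUBIC),cv2.resize(b[180:345,240:400],(388,400),interpolation=cv2.INTER_CUBIC)]))
E
```

```text
clock: 5.55
eef_pos: [607.4, -40.3, 59.3]
tcp_rot: [-3.141, -0.0, -1.53]
contact_force: [-0.5, -0.2, -2.2]
opening: 0.324
5.55 [607.4 -40.3  59.3] [-3.1406e+00 -1.0000e-04 -1.5295e+00] 0.32415106405202326 [-0.5 -0.2 -2.2]
[248 202  14  32 131] [254.9 223.2] [598.2 -26.3  75.4] 131.4 ((602.2554931640625, -34.76024627685547), (19.615875244140625, 35.148990631103516), 7.004315376281738)
5.6 [607.5 -40.2  59.5] [-3.1402e+00 -2.0000e-04 -1.5292e+00] 0.32397772289631 [-0.4  0.1 -2.6]
[295 231  10  15  35] [297.9 236.7] [615.5 -24.8  73.8] 85.6 ((615.767578125, -25.722776412963867), (1.070245385169983, 4.640432357788086), 22.549781799316406)
[336 231  16  73 648] [343.1 274.1] [610.3 -48.8 109. ] 111.7 ((607.4074096679688, -50.090576171875), (19.94931411743164, 4.999177932739258), 2.3454761505126953)
[291 265  13  39 423] [296.9 284.5] [607.6 -27.2 109.8] 114.3 ((606.8433837890625, -27.48043441772461), (20.585269927978516, 5.020020484924316), 2.702928304672241)
w9 floor/base 4077 [[589.9, -83.2, 6.2], [637.8, 8.8, 13.7]]
w9 1100 ((603.9478759765625, 3.259347915649414), (49.45055389404297, 12.12837028503418), 2.0346860885620117) [[580.2, -3.1, 34.6], [628.3, 9.2, 38.2]]
w9 1038 ((607.0228881835938, -80.05387115478516), (49.47984313964844, 11.339398384094238), 1.5656299591064453) [[583.2, -85.8, 34.5], [631.2, -74.2, 38.1]]
s9 floor/base 747 [[570.5, -82.3, 1.7], [631.1, 11.2, 13.3]]
s9 171 ((603.3619384765625, -4.4405364990234375), (47.29662322998047, 40.52656555175781), 20.85381507873535) [[576.8, -3.9, 34.2], [624.0, 9.6, 37.9]]
s9 37 ((585.0673828125, -65.87925720214844), (12.71708869934082, 41.38526153564453), 6.197065353393555) [[580.0, -86.6, 34.1], [593.3, -55.7, 41.0]]
```

View pics/v9.png

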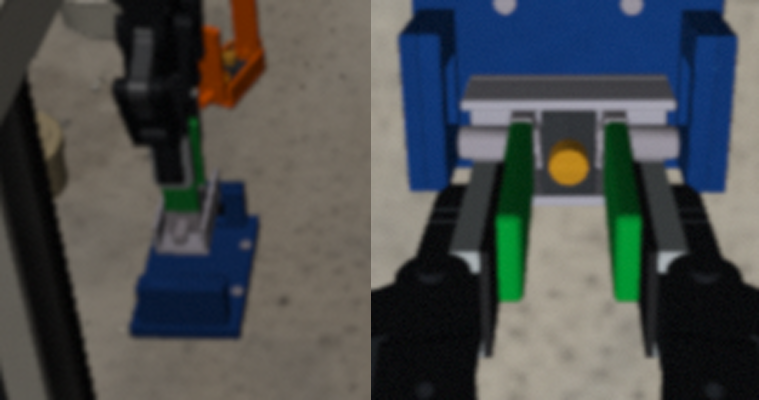

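The bar is 1.6 mm too far in x and 0.4 mm off in y relative to the cheeks. I trim that and lower between them.

```bash
python3 -m inch '[{"dp":[-0.3,1.5,4],"angular":[0,0,0],"fingers":255},{"dp":[-0.3,1.5,10],"angular":[0,0,0],"fingers":255},{"dp":[-0.3,1.5,17],"angular":[0,0,0],"fingers":255},{"dp":[-0.3,1.5,24],"angular":[0,0,0],"fingers":255},{"dp":[-0.3,1.5,29],"angular":[0,0,0],"fingers":255},{"dp":[-0.3,1.5,32],"angular":[0,0,0],"fingers":255},{"dp":[-0.3,1.5,33],"angular":[0,0,0],"fingers":255},{"dp":[-0.3,1.5,33],"angular":[0,0,0],"fingers":255},{"dp":[-0.3,1.5,33],"angular":[0,0,0],"fingers":255}]'
python3 look.py side s10;python3 look.py wrist w10; python3 hold.py w10
```

```text
clock: 6.4
eef_pos: [605.5, -39.7, 25.6]
tcp_rot: [-3.141, 0.0, -1.529]
contact_force: [0.8, -0.0, -2.6]
opening: 0.322
6.4 [605.5 -39.7  25.6] [-3.1414  0.     -1.529 ] 0.3216660808326633 [ 0.8 -0.  -2.6]
[259 218   4  17  32] [260.9 224.8] [594.7 -49.   63.6] 76.0 ((594.6475219726562, -50.098472595214844), (5.094261646270752, 4.323215961456299), 41.72612380981445)
[250 236  15  14  93] [256.2 244.8] [601.  -25.2  39. ] 50.3 ((595.9583740234375, -33.932579040527344), (31.491466522216797, 16.786109924316406), 60.19673538208008)
6.45 [605.5 -39.7  25.8] [-3.1412 -0.     -1.529 ] 0.31933525826479137 [ 0.5  0.5 -2.3]
[295 231  10  17  38] [297.8 237.5] [613.5 -24.3  41.5] 54.4 ((613.747802734375, -25.380319595336914), (0.8366313576698303, 4.391718864440918), 15.909012794494629)
[336 231  16  73 663] [343.1 273.6] [608.8 -48.4  75.2] 78.1 ((605.74169921875, -49.63458251953125), (19.927091598510742, 5.030627250671387), 2.6841890811920166)
[291 266  13  38 421] [296.9 284.6] [605.8 -26.8  76. ] 80.9 ((605.0086669921875, -27.029804229736328), (21.321746826171875, 5.003958225250244), 2.1377036571502686)
w10 floor/base 4876 [[576.0, -83.7, 4.4], [637.9, 9.0, 13.8]]
w10 1504 ((603.6690673828125, 3.0912022590637207), (50.416847229003906, 12.004923820495605), 2.0521130561828613) [[579.9, -2.9, 34.4], [628.3, 9.1, 38.2]]
w10 1435 ((607.1638793945312, -79.96033477783203), (49.249107360839844, 11.3648099899292), 1.689145803451538) [[583.5, -85.7, 34.3], [631.4, -74.1, 38.1]]
```

The bar is centred in the holder to within 0.1 mm and about 1–2 mm above the floor. I ease down to contact.

```bash
python3 -m inch '[{"dp":[0,0,1],"angular":[0,0,0],"fingers":255},{"dp":[0,0,1.5],"angular":[0,0,0],"fingers":255},{"dp":[0,0,2],"angular":[0,0,0],"fingers":255},{"dp":[0,0,2],"angular":[0,0,0],"fingers":255},{"dp":[0,0,2],"angular":[0,0,0],"fingers":255}]'
```

```text
clock: 6.92
eef_pos: [605.6, -39.7, 24.5]
tcp_rot: [-3.141, -0.0, -1.529]
contact_force: [-1.7, -0.4, 6.0]
opening: 0.321
```

Contact (about 8 N of floor reaction). I open in small steps, lowering slightly to offset the pads' upward swing, then open fully.

```bash
python3 -m inch '[{"dp":[0,0,0.5],"angular":[0,0,0],"fingers":165},{"dp":[0,0,1],"angular":[0,0,0],"fingers":152},{"dp":[0,0,1.5],"angular":[0,0,0],"fingers":140},{"dp":[0,0,2],"angular":[0,0,0],"fingers":128},{"dp":[0,0,3],"angular":[0,0,0],"fingers":115},{"dp":[0,0,3.5],"angular":[0,0,0],"fingers":102},{"dp":[0,0,4],"angular":[0,0,0],"fingers":90},{"dp":[0,0,4],"angular":[0,0,0],"fingers":75},{"dp":[0,0,4],"angular":[0,0,0],"fingers":50},{"dp":[0,0,4],"angular":[0,0,0],"fingers":0},{"dp":[0,0,4],"angular":[0,0,0],"fingers":0},{"dp":[0,0,4],"angular":[0,0,0],"fingers":0}]'
python3 look.py side s11;python3 look.py wrist w11
python3 - <<'E'
from h import *
a=cv2.imread("pics/s11.png")[160:300,190:320]; b=cv2.imread("pics/w11.png")
cv2.imwrite("pics/v11.png",np.hstack([cv2.resize(a,(371,400),interpolation=cv2.INTER_CUBIC),cv2.resize(b[180:345,240:400],(388,400),interpolation=cv2.INTER_CUBIC)]))
E
```

```text
clock: 7.92
eef_pos: [605.2, -39.7, 19.5]
tcp_rot: [3.141, 0.0, -1.529]
contact_force: [0.4, 0.4, 0.2]
opening: 0.997
7.9167 [605.2 -39.7  19.5] [ 3.1414  0.     -1.5289] 0.9966945536576595 [0.4 0.4 0.2]
[250 213  16  43 226] [259.  233.8] [597.8 -61.3  47.8] 91.2 ((600.7427368164062, -29.250953674316406), (18.625513076782227, 77.61805725097656), 3.024454116821289)
7.9667 [605.3 -39.7  19.6] [ 3.1416  0.     -1.529 ] 1.0013923411993069 [ 0.2  0.4 -0.4]
[359 235  25  77 974] [370.5 278.2] [607.6 -61.   71.8] 76.2 ((605.459228515625, -63.16218948364258), (20.286853790283203, 5.61975622177124), 1.9587680101394653)
[260 255  16  57 532] [267.  289.8] [605.  -13.4  74.6] 77.0 ((595.793212890625, -11.11871337890625), (10.332233428955078, 35.60990905761719), 75.0140151977539)
```

View pics/v11.png

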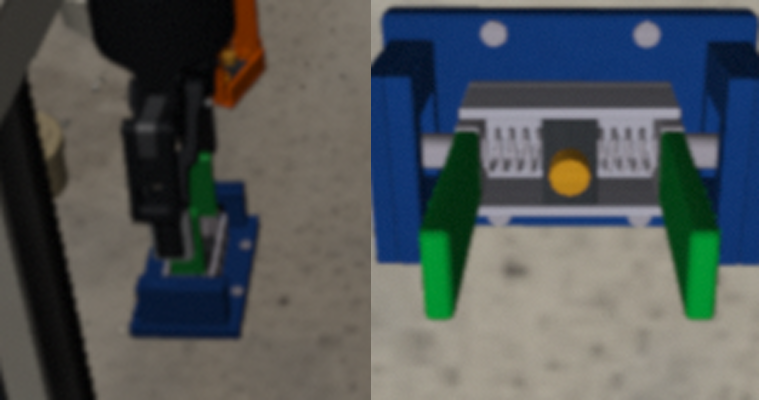

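The ears have sprung out to about 50 mm between centres and their tops are at z≈76, as expected for both pins home. I retreat straight up and check.

```bash
python3 -m inch '[{"dp":[0,0,-6],"angular":[0,0,0],"fingers":0},{"dp":[0,0,-20],"angular":[0,0,0],"fingers":0},{"dp":[0,0,-45],"angular":[0,0,0],"fingers":0},{"dp":[0,0,-80],"angular":[0,0,0],"fingers":0},{"dp":[0,0,-115],"angular":[0,0,0],"fingers":0},{"dp":[0,0,-140],"angular":[0,0,0],"fingers":0},{"dp":[0,0,-150],"angular":[0,0,0],"fingers":0},{"dp":[0,0,-150],"angular":[0,0,0],"fingers":0},{"dp":[0,0,-150],"angular":[0,0,0],"fingers":0},{"dp":[0,0,-150],"angular":[0,0,0],"fingers":0}]'
python3 look.py side s12;python3 look.py wrist w12; python3 hold.py w12 s12
python3 - <<'E'
from h import *
a=cv2.imread("pics/s12.png")[190:290,210:310]; b=cv2.imread("pics/w12.png")
cv2.imwrite("pics/v12.png",np.hstack([cv2.resize(a,(400,400),interpolation=cv2.INTER_CUBIC),cv2.resize(b[140:280,260:400],(400,400),interpolation=cv2.INTER_CUBIC)]))
E
```

```text
clock: 8.85
eef_pos: [604.1, -39.7, 167.9]
tcp_rot: [3.139, 0.0, -1.529]
contact_force: [0.3, -0.2, 0.0]
opening: 0.998
8.85 [604.1 -39.7 167.9] [ 3.1391e+00  3.0000e-04 -1.5290e+00] 0.9976530825078793 [ 0.3 -0.2  0. ]
[247 214  19  42 479] [256.  234.7] [601.  -13.5  55.2] 75.6 ((603.4156494140625, -44.73354721069336), (29.103363037109375, 71.77176666259766), 14.83514404296875)
8.9 [604.  -39.7 167.7] [ 3.1385e+00  3.0000e-04 -1.5291e+00] 1.0012709964503514 [-0.2  0.   0.6]
[343 175  10  29 185] [347.1 191.2] [606.3 -62.   74.3] 76.4 ((594.8735961914062, -63.76644515991211), (39.80693435668945, 5.907720565795898), 1.3168944120407104)
[291 183   9  21 152] [294.6 193.1] [603.2 -13.7  74.4] 76.6 ((592.7898559570312, -9.432074546813965), (10.953859329223633, 40.877159118652344), 69.83318328857422)
[ 15 317  11   8  39] [ 20.1 320.3] [437.3 295.5  63.2] 64.9 ((427.2319030761719, 308.91973876953125), (4.043206214904785, 48.822166442871094), 37.33695983886719)
w12 floor/base 1521 [[575.3, -83.2, 7.0], [637.1, 8.9, 13.4]]
w12 519 ((603.8181762695312, 3.1208972930908203), (48.98613739013672, 11.944311141967773), 1.9969838857650757) [[579.9, -3.2, 35.0], [628.0, 9.1, 38.6]]
w12 475 ((607.072998046875, -80.07903289794922), (48.709102630615234, 10.872895240783691), 2.3091580867767334) [[583.3, -85.6, 34.7], [630.8, -74.1, 38.5]]
s12 floor/base 547 [[570.2, -82.9, 1.7], [632.3, 11.6, 13.5]]
s12 164 ((600.1071166992188, 3.3646631240844727), (47.98257827758789, 14.337655067443848), 0.5734713673591614) [[576.4, -3.6, 34.2], [623.5, 10.2, 38.0]]
s12 57 ((602.994384765625, -79.07569122314453), (46.04247283935547, 13.484210968017578), 5.10029935836792) [[579.6, -87.0, 34.2], [626.0, -73.3, 37.3]]
```

View pics/v12.png

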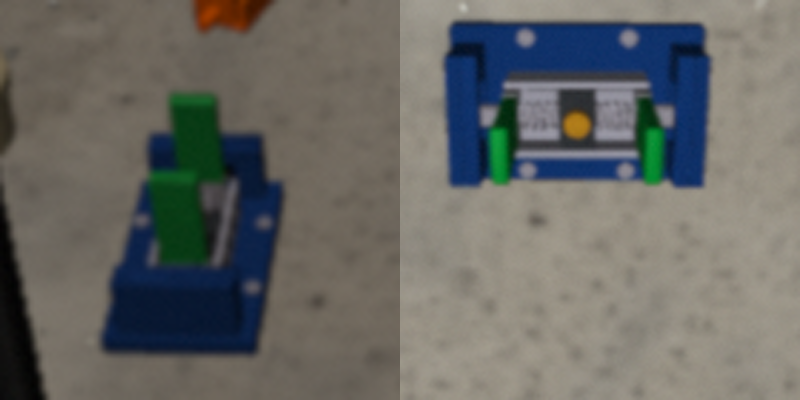

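The bar stands level: both ear tops are at 76.5 mm, so its underside is about 10 mm up. Its centre is within 1 mm of the holder's centre, and the gripper is clear. I hand in.

```bash
python3 -c "
from rig import sign_off; print(sign_off())"
```

```text
the job is handed in; nothing more can be done
None
```

The green-eared bar is in the holder with both pins sprung out into the recesses, and I handed the job in at about 9 s; no verdict was reported. I squeezed its ears with a 30 N grip and carried it over. It went down between the cheeks until the floor pushed back with about 8 N. I then opened the fingers in steps and backed the gripper straight up, about 140 mm clear.

**Last checks:**
- **Height and tilt:** both ear tops were at about 76.5 mm, so the underside stands about 10 mm above the bench and the bar is level.
- **Centring:** the bar was within about 1 mm of the holder's centre in x and y, and turned only a degree or two from it.
- **Pins:** the ears were about 50 mm apart between centres just after letting go and 48.5 mm (rougher) after the retreat. That puts each plunger 2–3 mm in. I did not see the pins inside the recesses directly.
- **Contact:** the wrist force read about zero with the gripper clear.

**What disagreed:**
- **Fingertip height:** both cameras put the open fingertips about 40 mm behind the reported TCP, where the description implied 13 mm. I set the grasp height from the cameras instead.
- **Camera offset:** the wrist camera read about 4 mm more in x than the side view. I therefore aligned the bar to the holder within single views.

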